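# Load the exposure station and set its timer wheel

## Robot

A 7-joint arm with a two-finger parallel gripper is mounted at the origin on the work surface. World frame = base frame: x ahead of the robot, y to its left, z up, the work surface at z = 0. Lengths are in mm, angles in rad, forces in N, time in s.
With the tool pointing down it reaches from about 425 to 1025 mm from the base axis. Payload 3.6 kg.
Tool frame: the origin (TCP) lies at the very end of the fingers, on their centre line; the grasp point (between the pads) lies behind it (robot.pinch_z is the z of the grasp point in the tool frame, in mm); z points along the fingers, y is the direction in which the jaws open and shut (so a half turn about z gives the same grasp; the last joint's range is limited). The gripper opens to 85 mm and grips with 20 to 120 N. Pads are 22 mm wide; open, the fingers measure 114 mm over their backs; the gripper's body (76 mm by 85 mm) begins 54 mm behind the grasp point. The pads swing forward as they close: fully open they stand 13 mm farther back than shut.
Start: joints at [1.054, 0.591, 0.048, 1.609, -0.033, 0.943, -0.034], TCP at [297.481, -661.162, 231.302] pointing down, gripper open.
Joint ranges: [-2.69, 2.69], [-0.47, 2.24], [-1.27, 1.36], [0.19, 2.51], [-1.53, 4.68], [0.08, 2.07], [-3.09, 3.09]. Speed limits (rad/s): [2.57, 2.57, 3.14, 3.14, 3.14, 3.14, 3.14].

## Interface

Orientations are given as a rotation vector (axis times angle).
In Python, from plant import robot, sensors, viewer, workorder gives the robot as it stands. Calls block until the motion is done:
- robot.move_ptp(position, orientation): joint-space move of the TCP to a pose.
- robot.move_linear(position, ori=None, max_speed=150): straight line of the TCP; ori=None keeps the orientation; max_speed is the mean speed in mm/s.
- robot.move_j(angles): joint-space move.
- robot.gripper_to(opening, effort=None): opening from 0.0 (shut) to 1.0 (fully open); effort is the grip in N (None keeps the last); returns when the fingers have stopped.
- robot.dwell(seconds).
- robot.inverse_kinematics(position, orientation): joint angles nearest the present ones, or None.
- sensors.read_state(): the state.
- viewer.grab_frame(name): name is "side" or "top"; returns a dict with "img" (420x560x3 uint8, blue, green, red), "K" (3x3 intrinsics, pixels), "rvec" (rotation vector, rad) and "tvec" (3), from world to camera coordinates, as OpenCV has them. Camera axes: x right, y down, z forward; pixel columns grow to the right and rows downward; lengths in mm; the calibration is good to about 2 mm. A picture is of the moment at which its call begins. There is no depth.
A pose or a line that the arm cannot do raises robot.MotionError and nothing moves.
- workorder.sign_off(): hands the job in, once; it reports no verdict.
The state is a dict: "clock": time; "joint_pos": joint angles; "joint_vel": joint speeds; "joint_torque": joint torques, N m; "position": TCP position; "eef_rot": TCP orientation; "ft_force": force on the tool from outside, world axes, zero at the start; "moment": the same for the moment, N m; "grip_width": opening from 0.0 (shut) to 1.0 (fully open).
Only numpy, scipy, OpenCV 4.12 (cv2) and the standard library are available. Lean on these libraries where they do the work, as an engineer would, in place of code of your own. Each camera call takes 0.05 s, during which the arm holds its last target.

## Task

Slide the blue dish carrier along its guide and round the bend, without lifting it out, until it is fully home against the end stop. Then reach in under the splash screen and roll the timer thumbwheel with a fingertip, without leaning hard on it, until the 4 stands squarely at the top, in line with the red pointer; let go and leave the other things on the bench where they are.

Things in the scene. Friction and masses are not known exactly. Their poses are not given: they have to be found in the camera images.
- station: white deck, 12 mm thick, fixed to the bench; its place and yaw vary. Origin at bench level; +x away from the robot, +y left. Coordinates (x, y, z) in mm below are in this frame. Deck: x -150 to 185, y -180 to 250. Left: curved dish track. Right: grey console block (x -30 to 110, y -165 to -15, top z 100) with the timer wheel standing out of its top under a clear splash screen
- track_start (a point): middle of the dish track's open mouth, (-140, 190, 12). The track is a channel 88 mm wide, floor z 12, walls 14 mm high and 8 mm thick. Its centre line runs straight along y = 190 from the mouth to x = 0, then bends a quarter turn to the right (towards -y)
- bend (a point): centre of the track's bend, (0, 100, 12); the centre line has radius 90 mm about it, from (0, 190) to (90, 100), then runs straight in -y to the end stop, a wall 14 mm high whose face is at y = 4
- dock (a point): where the carrier's origin lies when fully home: (90, 45, 12), on the green disc at the end of the track. A lamp panel up to z 142 stands behind it, its face at x 156
- wheel_axis (a point): centre of the black timer wheel, (20, -90, 72); its axis is the station's x. Rim radius 58, 50 wide along x, rim top at z 130. Ten grey ribs, 5 mm wide, 8 mm proud, along the full width, midway between ten white digits 36 degrees apart. A fixed red pointer 5 mm wide, top z 126, x -20 to -8 at the wheel's y, marks the top digit
- screen_edge (a point): middle of the orange lower edge of the clear upright splash screen, (24, -90, 190), 60 mm above the rim. Screen 6 to 10 mm thick along x, 154 wide along y with its 10 mm posts at y -162 and -18, up to z 324. It stands over the wheel's middle: the tool must come in under it from the robot's side, leaning back 25 to 45 degrees from vertical
- wheel (a joint): timer wheel angle: top digit = value / 0.6283; 4 is at 2.513. It grows as the wheel's top rolls towards the station's -y (right, seen from the robot). It turns stiffly (about 2 N at the rim) and stays where it is left, also between digits: there is no click. With a digit on top the ribs stand 18 and 54 degrees either side of it. End stops just past 0 and 9
- carrier: round blue carrier with a clear dish of red medium on it: 82 mm wide and 18 mm high, the dish 74 mm wide, up to 30 mm; about 0.25 kg, of slippery plastic, loose in the track with 3 mm play at each side; origin at the centre of its underside; to be pushed from behind with closed fingers
- white_rack: bystander, loose: wire rack of white-capped tubes, 160 x 100 mm, 122 mm high; origin at the centre of its underside
- black_rack: bystander, loose: wire rack of black-capped tubes, 130 x 100 mm, 122 mm high; origin at the centre of its underside
- burner: bystander, loose: gas burner, blue foot 90 mm wide, brass collar, steel tube to 132 mm high; origin at the centre of its underside
- dish_stack: bystander, loose: three stacked dishes, 72 mm wide, 41 mm high, standing loose on the station's deck, inside the bend; origin at the centre of its underside
- marker: bystander, loose: marker pen 130 mm long, 16 mm thick, lying loose on the deck in front of the wheel; origin at the centre of its underside
- reagent: bystander, loose: amber reagent bottle 70 mm wide, 170 mm high; origin at the centre of its underside
Things that resemble listed ones, but are neither listed nor needed, are in the scene too. Leave any green look-alike of the carrier alone.

How it is judged (in metres and radians):
On the way, in this order (a step that is already met when the one before it is completed fails the run):
1. the carrier is home against the end stop (horizontal distance between carrier and dock below 0.007 m), for 0.2 s.
2. the wheel stands with the 4 on top (value of joint wheel between 2.39327 and 2.63327 rad), for 0.2 s.
At the end, for the whole second after the job is handed in: The carrier lies flat in the track within 7 mm of its home position at the end stop, and the timer wheel rests with the 4 on top (within 0.12 rad); both at rest (all of step 2 and horizontal distance between carrier and dock below 0.007 m and z of carrier in the frame of station below 0.016 m and angle between carrier's own z axis and vertical below 0.08 rad and velocity of joint wheel between -0.1 and 0.1 rad/s and linear speed of carrier below 0.02 m/s); the robot touches nothing.
It fails at once if the carrier is lifted out of its guide (more than 12 mm) (z of carrier in the frame of station above 0.024 m).
It fails at once if the wheel is pressed with more than 40 N (contact force between any of the fingers, the arm and wheel above 40 N).
It fails at once if another thing on the bench is shifted by more than 30 mm (distance of any of white_rack, black_rack, burner, dish_stack, marker, reagent from where it was at the start of the episode above 0.03 m).
It also fails if it takes over 72 s, if anything falls off the work surface, if the arm or the gripper's body presses on something with over 40 N, if the wrist force passes 120 N, or if a joint passes its speed limit or range.

## Working session

There is one attempt and no reset: what is moved stays moved. The work goes in short steps, each a Python script; the robot and the scene stay as the last script left them, time stands still between calls to the robot, and variables do not carry over. Pictures are saved under pics/ and viewed, and the job is handed in when it is done.

```bash
mkdir -p pics; ls
python3 - <<'E'
from plant import robot,sensors,viewer,workorder
import cv2
for n in("side","top"):
    f=viewer.grab_frame(n); cv2.imwrite(f"pics/{n}0.png",f["img"]); print(n,f["K"],f["rvec"],f["tvec"])
s=sensors.read_state(); print(s, robot.pinch_z)
E
```

```text
pics
side [[441.05046513   0.         277.63673237]
 [  0.         441.05046513 213.07577856]
 [  0.           0.           1.        ]] [ 0.98456246  2.26873583 -1.1977594 ] [ 360.09117591 -119.20491107 1716.13666259]
top [[417.09483315   0.         275.65939178]
 [  0.         417.09483315 208.89740744]
 [  0.           0.           1.        ]] [ 2.13575696 -2.1861224   0.13118219] [  17.29085649  577.59341129 1375.69051793]
{'clock': 0.1, 'joint_pos': array([ 1.05448271,  0.59206747,  0.04828985,  1.60971066, -0.03332309,
        0.94269983, -0.0336857 ]), 'joint_vel': array([ 0.00024293,  0.00035669,  0.00035071, -0.00233061, -0.00029844,
        0.0017379 ,  0.00012942]), 'joint_torque': array([ 4.82588992e-03, -5.50000477e+01,  1.55249789e+00, -1.98826575e+01,
        9.54079645e-03,  3.82404251e-03, -5.71773775e-07]), 'position': array([ 297.19875976, -660.45438168,  230.21972262]), 'eef_rot': array([-3.06965157e+00, -6.58937607e-01,  8.25357065e-04]), 'ft_force': array([-0.33980932, -0.30923832, -0.12486762]), 'moment': array([-0.05949338, -0.00859422,  0.06803405]), 'grip_width': 1.003312645149122} -18.700000000000003
```

View pics/side0.png

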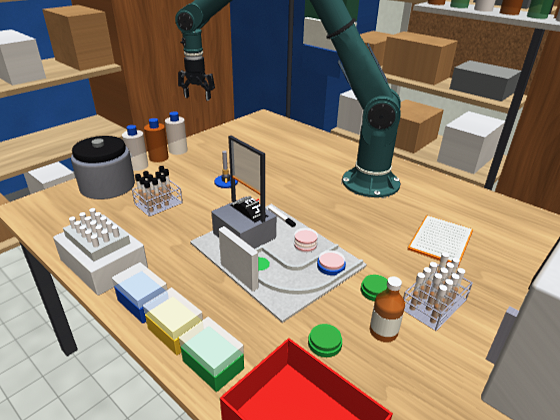

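View pics/top0.png

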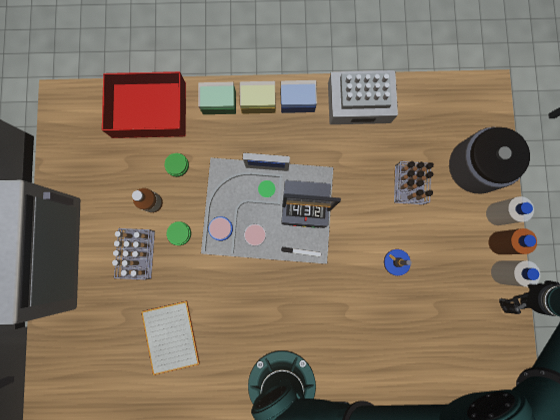

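Run:
```python
import cv2
a=cv2.imread("pics/top0.png")[145:275,190:350]
cv2.imwrite("pics/topc.png",cv2.resize(a,None,fx=5,fy=4.6,interpolation=cv2.INTER_CUBIC)[:600])
a=cv2.resize(a,(800,650),interpolation=cv2.INTER_CUBIC)[:600];cv2.imwrite("pics/topc.png",a)
b=cv2.imread("pics/side0.png")[125:325,180:380]
cv2.imwrite("pics/sidec.png",cv2.resize(b,(600,600),interpolation=cv2.INTER_CUBIC))
```

```text
(no output)
```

View pics/topc.png

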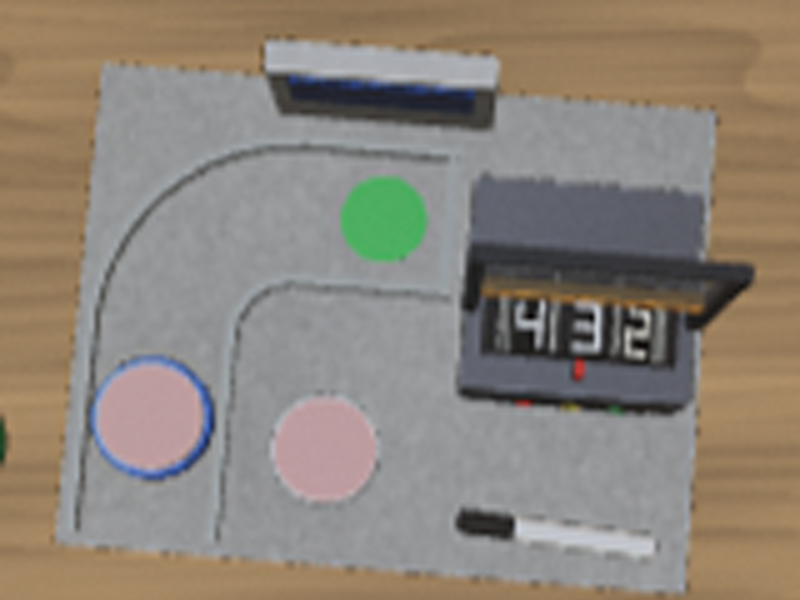

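View pics/sidec.png

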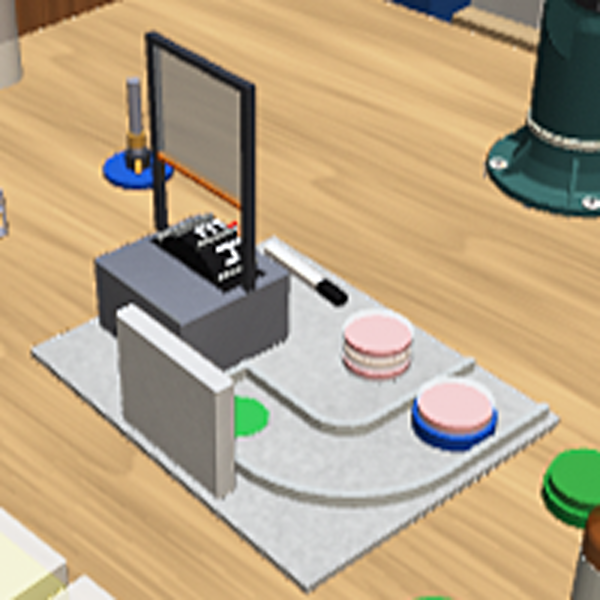

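```bash
cat > h.py <<'E'
import numpy as np,cv2
from scipy.optimize import least_squares
from plant import robot,sensors,viewer,workorder
C={'side':(np.array([[441.05046513,0,277.63673237],[0,441.05046513,213.07577856],[0,0,1]]),np.array([0.98456246,2.26873583,-1.1977594]),np.array([360.09117591,-119.20491107,1716.13666259])),
'top':(np.array([[417.09483315,0,275.65939178],[0,417.09483315,208.89740744],[0,0,1]]),np.array([2.13575696,-2.1861224,0.13118219]),np.array([17.29085649,577.59341129,1375.69051793]))}
def proj(n,P):
    K,r,t=C[n]; return cv2.projectPoints(np.array(P,float).reshape(-1,3),r,t,K,None)[0].reshape(-1,2)
def ray_z(n,px,z):
    K,r,t=C[n]; R=cv2.Rodrigues(r)[0]; d=R.T@np.linalg.inv(K)@np.array([px[0],px[1],1]); c=-R.T@t
    return c+d*(z-c[2])/d[2]
E
cat > fit.py <<'E'
from h import *
T=lambda x,y:(190+x/5,145+y/5)
S=lambda x,y:(180+x/3,125+y/3)
obs=[('top',T(104,63),(185,250,12)),('top',T(716,112),(185,-180,12)),('top',T(685,592),(-150,-180,12)),('top',T(57,543),(-150,250,12)),('top',T(384,219),(90,45,12)),
('side',S(33,351),(185,-180,12)),('side',S(308,586),(185,250,12)),('side',S(557,416),(-150,250,12)),
('top',T(578,363),(-14,-90,126))]
def W(p,q):
    c,s=np.cos(p[2]),np.sin(p[2]); q=np.asarray(q,float); return np.array([p[0]+c*q[0]-s*q[1],p[1]+s*q[0]+c*q[1],q[2]])
f=lambda p:np.concatenate([proj(n,W(p,q))[0]-u for n,u,q in obs])
def g(p): return f([p[0]*100,p[1]*100,p[2]])
r=least_squares(g,[5,0.5,-0.08]); p=[r.x[0]*100,r.x[1]*100,r.x[2]]
print(p); print(np.round(f(p).reshape(-1,2),2))
def inv(w):
    c,s=np.cos(p[2]),np.sin(p[2]); d=np.array(w[:2])-p[:2]; return np.array([c*d[0]+s*d[1],-s*d[0]+c*d[1]])
print('carrier top',inv(ray_z('top',T(152,416),42)),'side',inv(ray_z('side',S(456,406),42)))
print('stack',inv(ray_z('top',T(325,449),53)),inv(ray_z('side',S(378,332),53)))
print('marker',inv(ray_z('top',T(458,520),24)),inv(ray_z('top',T(655,546),24)))
E
python3 fit.py
```

```text
[np.float64(557.5642056486298), np.float64(-1.0686319194006781), np.float64(-0.0988901636832564)]
[[-1.12 -0.13]
 [-0.37 -0.77]
 [-0.04  0.1 ]
 [-1.02  0.25]
 [-0.62 -0.11]
 [-1.9  -1.69]
 [-0.77 -0.82]
 [ 0.61 -0.73]
 [-0.07  0.74]]
carrier top [-59.98776173 186.1396938 ] side [-53.55869121 198.68694933]
stack [-73.82632594  68.41291339] [-68.99768874  77.22070396]
marker [-113.16228775  -23.25118931] [-120.52433654 -156.64319572]
```

```bash
cat > ov.py <<'E'
from h import *
def W(p,q):
    c,s=np.cos(p[2]),np.sin(p[2]); q=np.asarray(q,float).reshape(-1,3); return np.c_[p[0]+c*q[:,0]-s*q[:,1],p[1]+s*q[:,0]+c*q[:,1],q[:,2]]
def lines(wheel=None):
    L=[]
    L.append([(185,250,12),(185,-180,12),(-150,-180,12),(-150,250,12),(185,250,12)])
    a=np.linspace(0,np.pi/2,30)
    for r in(44+90,90-44,90-52):
        L.append([(-140,100+r,26)]+[(r*np.sin(t),100+r*np.cos(t),26) for t in a]+[(r,4,26)])
    L.append([(-30,-165,100),(110,-165,100),(110,-15,100),(-30,-15,100),(-30,-165,100)])
    L.append([(24,-162,190),(24,-18,190)]); 
    t=np.linspace(0,6.3,40); L.append(np.c_[90+41*np.cos(t)*.6,45+41*np.sin(t)*.6,12+0*t])
    if wheel is not None:
        for k in range(10):
            # digit k angle left of top: k*36deg - wheel
            b=np.deg2rad(36*k+18)-wheel
            if abs(b)<1.0: L.append([(x,-90+66*np.sin(b),72+66*np.cos(b)) for x in(-5,45)])
    return L
def overlay(n,img,p,box,out,sc,wheel=None):
    x0,y0,x1,y1=box; im=cv2.resize(img[y0:y1,x0:x1],None,fx=sc,fy=sc,interpolation=cv2.INTER_CUBIC)
    for l in lines(wheel):
        u=(proj(n,W(p,l))+0.5-[x0,y0])*sc-.5
        cv2.polylines(im,[np.round(u).astype(int)],False,(0,0,255),1)
    cv2.imwrite(out,im)
E
python3 - <<'E'
from ov import *
p=(557.6,-1.07,-.0989)
overlay('top',cv2.imread('pics/top0.png'),p,(195,145,350,270),'pics/ovt.png',5)
overlay('side',cv2.imread('pics/side0.png'),p,(180,125,380,325),'pics/ovs.png',3)
E
```

```text
(no output)
```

View pics/ovt.png

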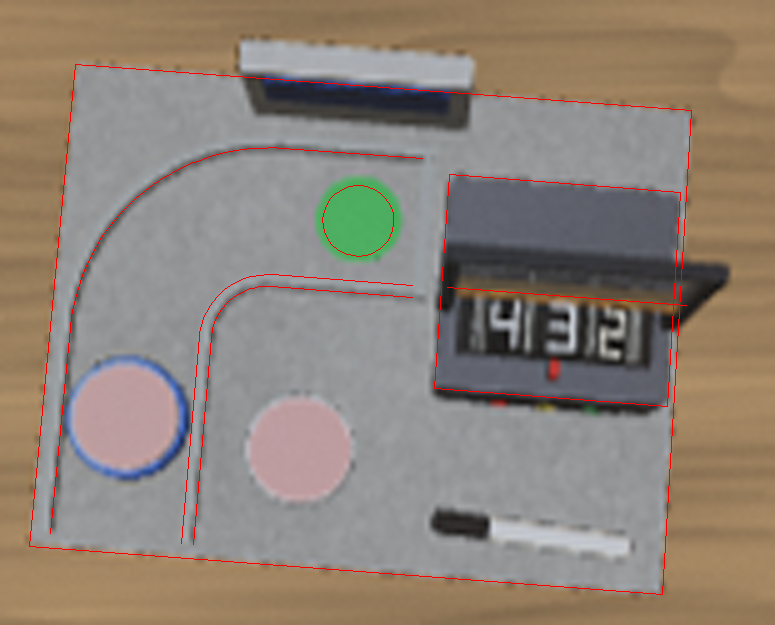

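View pics/ovs.png

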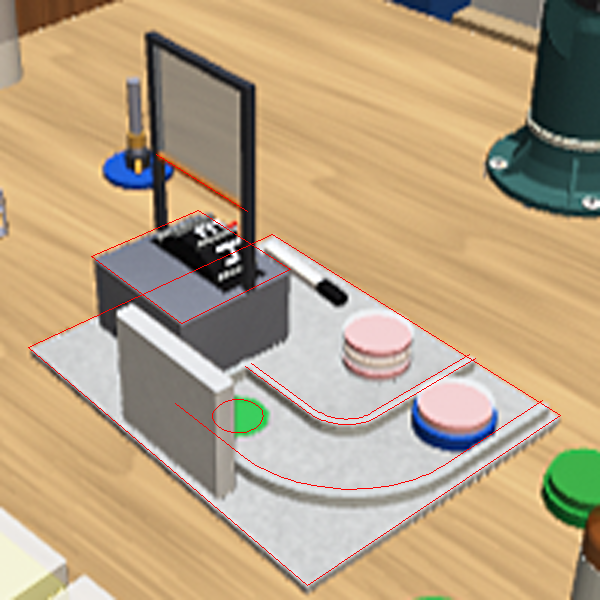

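```bash
cat >> h.py <<'E'
P=(557.6,-1.07,-.0989)
def st(q,p=P):
    c,s=np.cos(p[2]),np.sin(p[2]); return np.array([p[0]+c*q[0]-s*q[1],p[1]+s*q[0]+c*q[1],q[2]])
from scipy.spatial.transform import Rotation as Ro
def down(yaw): # tool x at station yaw (deg), z down
    y=np.deg2rad(yaw)+P[2]; return Ro.from_matrix(np.array([[np.cos(y),np.sin(y),0],[np.sin(y),-np.cos(y),0],[0,0,-1]])).as_rotvec()
def lean(ang,yaw=0,flip=0): # tool z = (sin a,0,-cos a) station; jaw axis yaw: tool y in the lean plane
    a=np.deg2rad(ang); z=np.array([np.sin(a),0,-np.cos(a)]); y=np.array([np.cos(a),0,np.sin(a)])*(-1 if flip else 1); x=np.cross(y,z)
    M=Ro.from_euler('z',P[2]).as_matrix()@np.c_[x,y,z]; return Ro.from_matrix(M).as_rotvec()
E
python3 - <<'E'
from h import *
for yw in(-180,-90,0,90,180):
    for q in((-125,190,17),(90,99,17),(-125,190,200),):
        j=robot.inverse_kinematics(st(q),down(yw)); print(yw,q,None if j is None else np.round(j,2))
for fl in(0,1):
  for a in(28,35,42):
    for y in(-50,-100):
        j=robot.inverse_kinematics(st((15,y,140)),lean(a,flip=fl)); print(fl,a,y,None if j is None else np.round(j,2))
for yw in (0,90): print(robot.inverse_kinematics(np.array([250,-420,400]),down(yw)))
E
```

```text
-180 (-125, 190, 17) [-0.31  0.69 -0.27  2.24  0.65  0.29  0.32]
-180 (90, 99, 17) [ 0.18  0.86 -0.58  1.84  0.73  0.66  0.63]
-180 (-125, 190, 200) [ 0.26  0.54 -1.05  2.12  0.64  0.84  0.29]
-90 (-125, 190, 17) [ 0.22  0.97 -1.08  2.21  1.28  0.86  1.31]
-90 (90, 99, 17) [-0.55  0.87  0.53  1.88 -0.74  0.6  -2.78]
-90 (-125, 190, 200) [ 0.27  0.55 -1.07  2.12  0.66  0.85  1.85]
0 (-125, 190, 17) [-0.58  0.69  0.1   2.25 -0.3   0.22 -1.89]
0 (90, 99, 17) [-0.31  0.79  0.15  1.87 -0.23  0.5  -1.66]
0 (-125, 190, 200) [-0.33  0.36 -0.23  2.14  0.13  0.66 -2.32]
90 (-125, 190, 17) [-0.48  0.68 -0.04  2.24  0.12  0.22 -0.73]
90 (90, 99, 17) [-0.07  0.79 -0.2   1.86  0.29  0.52 -0.56]
90 (-125, 190, 200) [ 0.03  0.42 -0.7   2.13  0.41  0.72 -1.03]
180 (-125, 190, 17) [-0.31  0.69 -0.27  2.24  0.65  0.29  0.32]
180 (90, 99, 17) [ 0.18  0.86 -0.58  1.84  0.73  0.66  0.63]
180 (-125, 190, 200) [ 0.26  0.54 -1.05  2.12  0.64  0.84  0.29]
0 28 -50 [ 0.75  0.69 -1.07  2.33  1.79  0.67 -1.78]
0 28 -100 [ 0.87  0.69 -1.07  2.33  1.8   0.61 -1.69]
0 35 -50 [ 0.74  0.71 -1.07  2.41  2.07  0.76 -2.04]
0 35 -100 [ 0.87  0.72 -1.07  2.4   2.11  0.69 -1.97]
0 42 -50 None
0 42 -100 [ 0.87  0.77 -1.07  2.48  2.35  0.85 -2.16]
1 28 -50 [ 0.75  0.69 -1.07  2.33  1.79  0.67  1.36]
1 28 -100 [ 0.87  0.69 -1.07  2.33  1.8   0.61  1.46]
1 35 -50 [ 0.74  0.71 -1.07  2.41  2.07  0.76  1.1 ]
1 35 -100 [ 0.87  0.72 -1.07  2.4   2.11  0.69  1.17]
1 42 -50 None
1 42 -100 [ 0.87  0.77 -1.07  2.48  2.35  0.85  0.98]
[ 0.78811223  0.11015607  0.17056121  1.92211604 -0.02082371  1.11099256
 -0.70279485]
[ 1.14669696  0.12069872 -0.22937682  1.90875893  0.0304874   1.11545049
  0.8066207 ]
```

Run:
```python
from h import *
robot.gripper_to(0.0,40)
robot.move_ptp([280,-420,420],down(90))
robot.move_ptp(st((-190,190,300)),down(180))
robot.move_linear(st((-122,190,60)),down(180),max_speed=250)
s=sensors.read_state(); print(s['clock'],s['position'],st((-122,190,60)),np.round(s['joint_pos'],2),s['grip_width'],s['ft_force'])
for n in('top','side'): cv2.imwrite(f'pics/{n}1.png',viewer.grab_frame(n)['img'])
cv2.imwrite('pics/a.png',np.hstack([cv2.resize(cv2.imread('pics/top1.png')[150:300,190:290],None,fx=4,fy=4),cv2.resize(cv2.imread('pics/side1.png')[180:330,260:360],None,fx=4,fy=4)]))
```

```text
5.5 [455.15186921 200.48252469  60.6919488 ] [454.95654949 200.04768214  60.        ] [-0.04  0.68 -0.64  2.21  0.85  0.52  0.13] -0.0023807234371543747 [-0.20050449  0.61765133  0.0227862 ]
```

View pics/a.png

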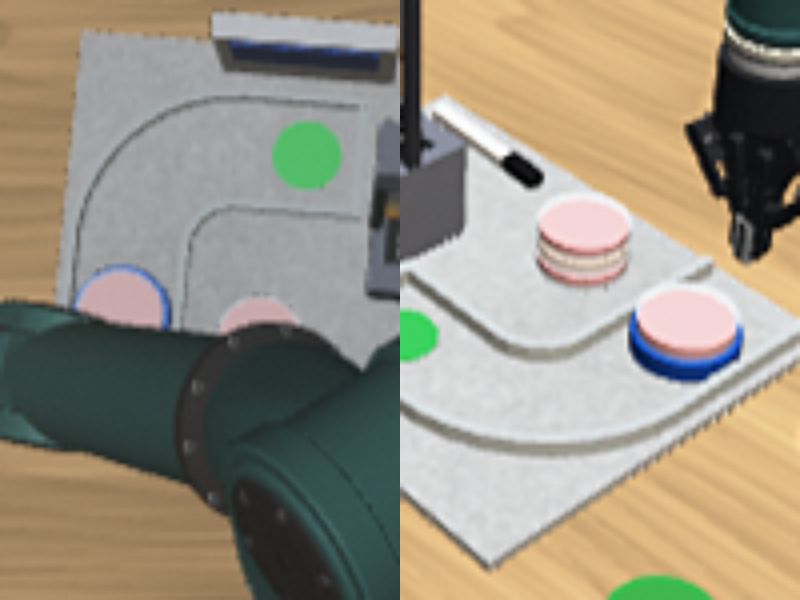

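```bash
cat > push.py <<'E'
from h import *
Z=18
robot.move_linear(st((-122,190,Z)),down(180),max_speed=80)
def rd(t):
    s=sensors.read_state(); print(t,round(s['clock'],1),np.round(s['ft_force'],1),np.round(s['position'],1))
rd('low')
robot.move_linear(st((-60,190,Z)),down(180),max_speed=60); rd('a')
def pt(a,r=90): return (r*np.sin(a),100+r*np.cos(a),Z)
yaw=180
robot.move_linear(st((0,190,Z)),down(160),max_speed=60); rd('b')
for d in(15,30,45,60,75,90):
    a=np.deg2rad(d); robot.move_linear(st(pt(a)),down(160-min(d,75)/75*70),max_speed=60); rd(d)
E
python3 push.py
python3 - <<'E'
from h import *
for n in('top','side'): cv2.imwrite(f'pics/{n}2.png',viewer.grab_frame(n)['img'])
cv2.imwrite('pics/b.png',np.hstack([cv2.resize(cv2.imread('pics/top2.png')[150:300,190:290],None,fx=4,fy=4),cv2.resize(cv2.imread('pics/side2.png')[180:330,235:335],None,fx=4,fy=4)]))
E
```

```text
low 6.3 [-0.3  0.4 -0.3] [455.  200.3  18.2]
a 7.5 [-1.   0.1  0.8] [516.5 194.   18. ]
b 8.6 [-0.   0.8  0. ] [576.6 188.3  18.1]
15 9.2 [-0.6 -0.7 -0.6] [599.5 182.8  18.1]
30 9.7 [ 0.1 -0.5  0.7] [619.8 171.7  18. ]
45 10.2 [ 0.4  0.4 -1.1] [637.  155.6  18.1]
60 10.8 [-0.3 -0.3  0.3] [649.4 135.7  18. ]
75 11.3 [-0.5  0.4  0.1] [656.2 113.3  18. ]
90 11.9 [-0.3 -0.2 -0.2] [657.1  88.5  18. ]
```

View pics/b.png

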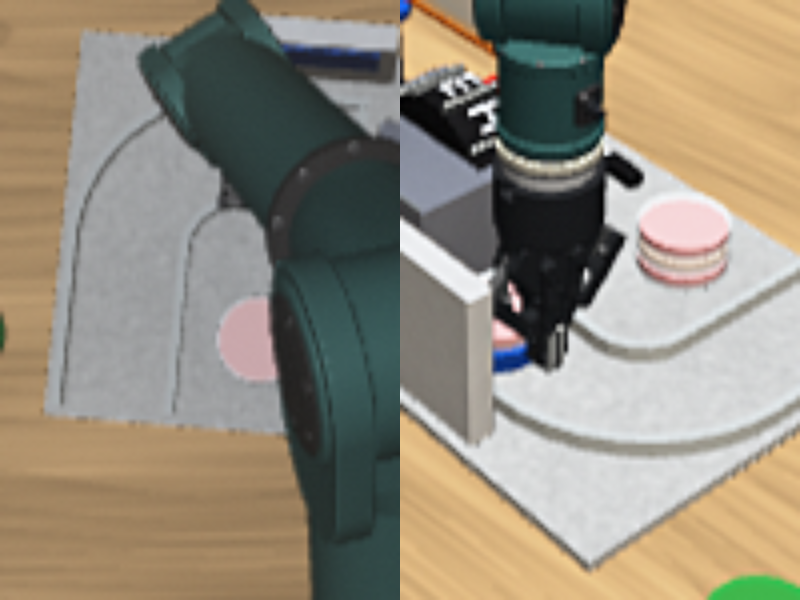

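Run:
```python
from h import *
f0=np.array(sensors.read_state()['ft_force'])
y=100
while y>82:
    y-=1.5
    robot.move_linear(st((90,y,18)),down(90),max_speed=20); 
    s=sensors.read_state(); d=np.array(s['ft_force'])-f0; print(y,np.round(d,1),np.round(s['position'],1))
    if d[1]>6: break
robot.dwell(0.2)
print(sensors.read_state()['ft_force'],sensors.read_state()['clock'])
robot.move_linear(st((90,y+25,18)),down(90),max_speed=60)
robot.move_linear(st((90,y+40,200)),down(90),max_speed=250)
robot.move_ptp(st((-120,60,330)),down(90))
for n in('top','side'): cv2.imwrite(f'pics/{n}3.png',viewer.grab_frame(n)['img'])
cv2.imwrite('pics/c.png',np.hstack([cv2.resize(cv2.imread('pics/top3.png')[150:300,190:290],None,fx=4,fy=4),cv2.resize(cv2.imread('pics/side3.png')[180:330,235:335],None,fx=4,fy=4)]))
print(sensors.read_state()['clock'])
```

```text
98.5 [1.3 1.3 0.2] [656.9  88.4  18. ]
97.0 [ 0.7  5.  -0.7] [656.9  88.3  18.1]
95.5 [ 0.7  5.7 -0.7] [656.9  88.2  18.3]
94.0 [ 0.8  7.9 -1.3] [656.9  88.1  18.4]
[ 0.95383455  8.0205922  -1.41367989] 13.1583
15.7167
```

View pics/c.png

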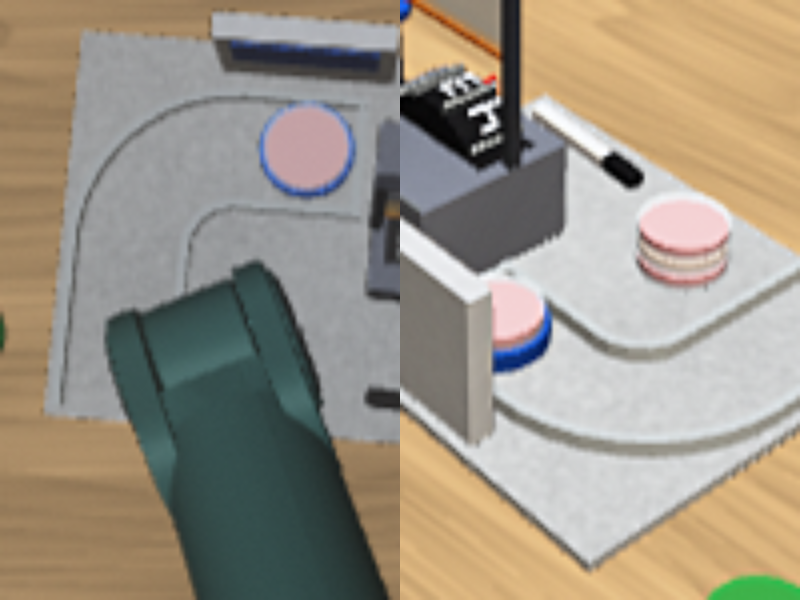

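Run:
```python
from h import *
im=cv2.imread('pics/top3.png'); hsv=cv2.cvtColor(im,cv2.COLOR_BGR2HSV)
cv2.imwrite('pics/d.png',cv2.resize(im[165:215,240:310],None,fx=10,fy=10,interpolation=cv2.INTER_CUBIC))
def inv(w):
    c,s=np.cos(P[2]),np.sin(P[2]); d=np.array(w[:2])-P[:2]; return np.array([c*d[0]+s*d[1],-s*d[0]+c*d[1]])
for n,z,i in(('top0',28,(220,228)),('top3',28,(266,187))):
    h=cv2.cvtColor(cv2.imread(f'pics/{n}.png'),cv2.COLOR_BGR2HSV); m=((h[...,0]>100)&(h[...,0]<130)&(h[...,1]>90)).astype(np.uint8)
    y0,x0=i[1]-17,i[0]-17; yy,xx=np.nonzero(m[y0:y0+35,x0:x0+35]); 
    pts=np.c_[xx+x0,yy+y0]; pts=pts[np.hypot(*(pts-i).T)<15]; hull=cv2.convexHull(pts.astype(np.int32)); e=cv2.minEnclosingCircle(hull); print(n,len(pts),e, inv(ray_z('top',e[0],30)))
print(proj('top',[st((90,45,30)),st((90,45,42)),st((90,4,26))]))
```

```text
top0 84 ((219.8988494873047, 228.07225036621094), 12.253836631774902) [-58.97022558 189.50475832]
top3 74 ((266.28125, 187.0), 11.969502449035645) [92.81330829 44.50058658]
[[266.07089879 187.80031211]
 [265.99298482 187.20101126]
 [278.04598437 188.89238082]]
```

View pics/d.png

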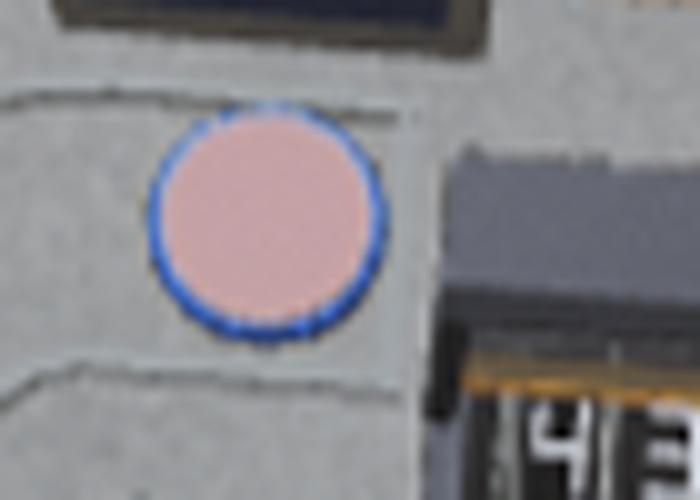

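Run:
```python
from h import *
import ov
t=np.linspace(0,6.3,60)
base=ov.lines
def L(w=None):
    return [np.c_[90+41*np.cos(t),45+41*np.sin(t),30+0*t],np.c_[90+37*np.cos(t),45+37*np.sin(t),42+0*t],[(46,4,26),(134,4,26)]]+[l for l in base(w)[5 if w is None else 7:]]
ov.lines=L
ov.overlay('top',cv2.imread('pics/top3.png'),P,(240,165,340,225),'pics/e1.png',8,1.885)
ov.overlay('side',cv2.imread('pics/side3.png'),P,(225,180,325,270),'pics/e2.png',6,1.885)
```

```text
(no output)
```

View pics/e1.png

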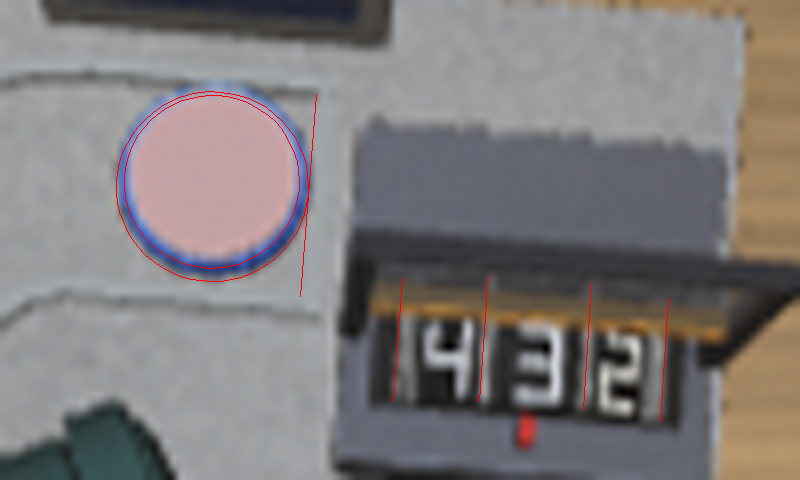

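View pics/e2.png

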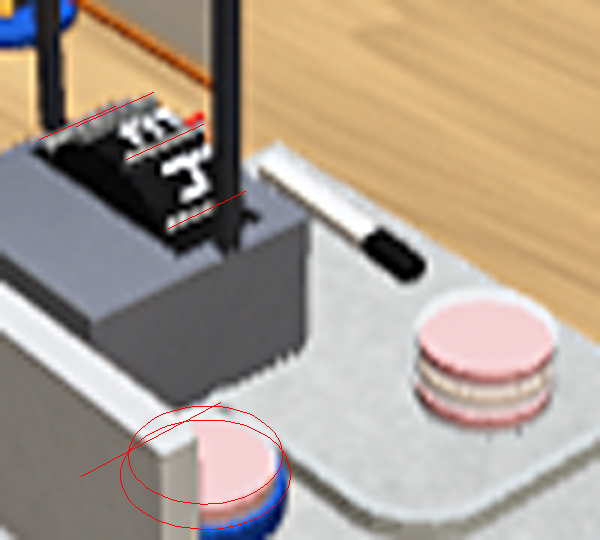

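Run:
```python
from h import *
print(np.round(sensors.read_state()['joint_pos'],2))
for fl in(0,1):
  for a in(34,38,41):
    for q in((-110,-54,240),(12,-54,150),(12,-100,140)):
        j=robot.inverse_kinematics(st(q),lean(a,flip=fl)); print(fl,a,q,None if j is None else np.round(j,2))
```

```text
[ 0.18  0.15 -0.49  2.07  0.08  0.95 -0.45]
0 34 (-110, -54, 240) None
0 34 (12, -54, 150) [ 0.76  0.68 -1.07  2.4   2.01  0.71 -2.  ]
0 34 (12, -100, 140) [ 0.87  0.71 -1.07  2.4   2.08  0.68 -1.94]
0 38 (-110, -54, 240) None
0 38 (12, -54, 150) [ 0.75  0.7  -1.07  2.44  2.16  0.79 -2.13]
0 38 (12, -100, 140) [ 0.87  0.73 -1.07  2.44  2.23  0.75 -2.07]
0 41 (-110, -54, 240) None
0 41 (12, -54, 150) [ 0.75  0.72 -1.07  2.47  2.25  0.86 -2.2 ]
0 41 (12, -100, 140) [ 0.87  0.76 -1.07  2.47  2.32  0.82 -2.15]
1 34 (-110, -54, 240) None
1 34 (12, -54, 150) [ 0.29  0.47 -0.4   2.42  2.49  0.4   0.58]
1 34 (12, -100, 140) [ 0.37  0.49 -0.34  2.42  2.72  0.38  0.45]
1 38 (-110, -54, 240) None
1 38 (12, -54, 150) [ 0.22  0.49 -0.31  2.46  2.7   0.5   0.36]
1 38 (12, -100, 140) [ 0.31  0.51 -0.27  2.46  2.89  0.5   0.28]
1 41 (-110, -54, 240) None
1 41 (12, -54, 150) [ 0.17  0.5  -0.25  2.5   2.8   0.59  0.25]
1 41 (12, -100, 140) [ 0.25  0.53 -0.2   2.5   2.99  0.6   0.18]
```

Run:
```python
from h import *
for a in(30,34,38):
  for x in(-100,-70,-50,-30,-10):
    r=[]
    for z in (155,180,210,250,300):
        j=robot.inverse_kinematics(st((x,-54,z)),lean(a,flip=1)); r.append(None if j is None else list(np.round(j[[3,4,5,6]],2).tolist()))
    print(a,x,r)
```

```text
30 -100 [None, None, None, [2.49, 1.37, 0.15, 1.64], [2.46, 0.53, 0.23, 2.5]]
30 -70 [None, None, [2.48, 1.93, 0.24, 1.09], [2.44, 1.32, 0.18, 1.71], [2.37, 0.5, 0.23, 2.54]]
30 -50 [[2.49, 2.34, 0.36, 0.69], [2.47, 2.15, 0.31, 0.89], [2.44, 1.87, 0.24, 1.17], [2.4, 1.29, 0.2, 1.75], [2.33, 0.6, 0.25, 2.44]]
30 -30 [[2.45, 2.29, 0.34, 0.76], [2.43, 2.09, 0.3, 0.96], [2.41, 1.8, 0.24, 1.25], [2.36, 1.26, 0.22, 1.78], [2.3, 0.69, 0.27, 2.37]]
30 -10 [[2.41, 2.23, 0.33, 0.83], [2.39, 2.03, 0.29, 1.03], [2.37, 1.73, 0.24, 1.33], [2.32, 1.24, 0.24, 1.82], [2.26, 0.75, 0.3, 2.31]]
34 -100 [None, None, None, None, [2.51, 0.98, 0.17, 2.04]]
34 -70 [None, None, None, [2.48, 1.94, 0.2, 1.08], [2.42, 0.88, 0.14, 2.15]]
34 -50 [None, None, [2.49, 2.25, 0.31, 0.78], [2.45, 1.88, 0.2, 1.16], [2.38, 0.94, 0.16, 2.09]]
34 -30 [[2.49, 2.33, 0.5, 0.73], [2.48, 2.4, 0.37, 0.64], [2.45, 2.19, 0.3, 0.85], [2.41, 1.81, 0.21, 1.23], [2.35, 0.99, 0.18, 2.06]]
34 -10 [[2.46, 2.51, 0.41, 0.55], [2.44, 2.35, 0.36, 0.7], [2.41, 2.14, 0.29, 0.91], [2.37, 1.75, 0.21, 1.3], [2.31, 1.02, 0.21, 2.04]]
38 -100 [None, None, None, None, None]
38 -70 [None, None, None, None, [2.47, 1.77, 0.12, 1.26]]
38 -50 [None, None, None, [2.49, 2.29, 0.28, 0.74], [2.43, 1.71, 0.14, 1.32]]
38 -30 [None, None, [2.5, 2.47, 0.39, 0.57], [2.46, 2.24, 0.28, 0.81], [2.4, 1.66, 0.15, 1.38]]
38 -10 [[2.51, 2.69, 0.52, 0.36], [2.48, 2.52, 0.47, 0.54], [2.46, 2.43, 0.38, 0.62], [2.42, 2.18, 0.27, 0.87], [2.36, 1.61, 0.16, 1.44]]
```

```bash
cat >> h.py <<'E'
def inv(w,p=P):
    c,s=np.cos(p[2]),np.sin(p[2]); d=np.array(w[:2])-p[:2]; return np.array([c*d[0]+s*d[1],-s*d[0]+c*d[1],w[2]])
E
python3 - <<'E'
from h import *
for q in((-180,-30,340),(-160,-30,340),(-150,-20,360),(-140,-20,360)):
    j=robot.inverse_kinematics(st(q),down(90))
    if j is not None: break
print(q,j); robot.move_j(j)
for t in((-100,-54,320),(-90,-54,310),(-80,-54,300)):
    g=robot.inverse_kinematics(st(t),lean(32,flip=1))
    if g is not None: break
print(t,g)
a=np.array(j)
for k in range(1,6):
    robot.move_j(a+(g-a)*k/5); s=sensors.read_state(); R=Ro.from_rotvec(s['eef_rot']).as_matrix()[:,2]; print(np.round(inv(s['position'])),np.round(R,2),round(s['clock'],1))
E
```

```text
(-180, -30, 340) [ 0.34943767  0.0062599  -0.4324694   2.18380109  0.00322056  0.95211043
 -0.1837921 ]
(-100, -54, 320) [-1.50286727 -0.44523635  1.08454871  2.4600677   1.16316159  0.68877037
  1.81245979]
[-177.  -60.  359.] [ 0.13 -0.17 -0.98] 16.7
[-167.  -85.  379.] [ 0.28 -0.25 -0.93] 17.2
[-147.  -96.  385.] [ 0.41 -0.25 -0.88] 17.8
[-122.  -87.  366.] [ 0.5  -0.17 -0.85] 18.3
[-100.  -54.  321.] [ 0.53 -0.05 -0.85] 18.8
```

Run:
```python
from h import *
for t in((-60,-54,270),(-50,-54,230),(-20,-54,180),(10,-54,150),(10,-54,135),(10,-100,140)):
    for a in(33,36):
        g=robot.inverse_kinematics(st(t),lean(a,flip=1)); print(t,a,None if g is None else np.round(g,2))
f=viewer.grab_frame('side'); cv2.imwrite('pics/side4.png',f['img'])
```

```text
(-60, -54, 270) 33 [ 0.09  0.11 -0.14  2.44  1.36  0.1   1.67]
(-60, -54, 270) 36 [-0.27  0.1   0.24  2.49  2.53  0.09  0.5 ]
(-50, -54, 230) 33 [-0.07  0.21  0.04  2.48  2.64  0.13  0.39]
(-50, -54, 230) 36 [ 0.08  0.22 -0.14  2.51  2.62  0.23  0.4 ]
(-20, -54, 180) 33 [ 0.09  0.36 -0.14  2.46  2.69  0.27  0.35]
(-20, -54, 180) 36 [ 0.08  0.37 -0.14  2.49  2.78  0.37  0.25]
(10, -54, 150) 33 [ 0.1   0.45 -0.14  2.42  2.75  0.32  0.3 ]
(10, -54, 150) 36 [ 0.09  0.46 -0.14  2.45  2.82  0.42  0.23]
(10, -54, 135) 33 [ 0.09  0.48 -0.14  2.43  2.78  0.36  0.26]
(10, -54, 135) 36 [ 0.09  0.5  -0.14  2.46  2.84  0.46  0.2 ]
(10, -100, 140) 33 [ 0.21  0.47 -0.14  2.42  2.95  0.33  0.2 ]
(10, -100, 140) 36 [ 0.21  0.49 -0.14  2.45  3.    0.43  0.16]
```

View pics/side4.png

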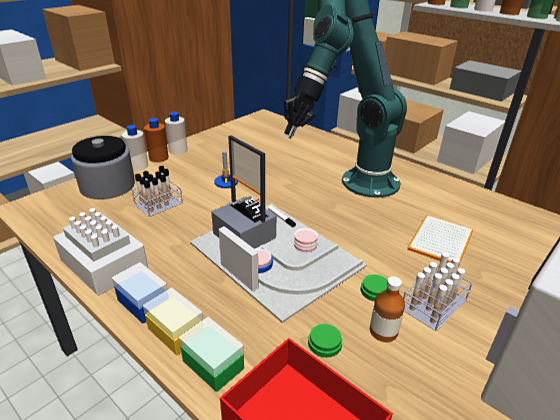

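Run:
```python
from h import *
g=robot.inverse_kinematics(st((-60,-54,270)),lean(33,flip=1)); a=np.array(sensors.read_state()['joint_pos']); print(np.round(g,2))
for k in range(1,8):
    robot.move_j(a+(g-a)*k/7); s=sensors.read_state(); R=Ro.from_rotvec(s['eef_rot']).as_matrix()[:,2]; p=inv(s['position']); print(np.round(p),np.round(R,2),round(s['clock'],1))
    if p[0]>-35: print('STOP');break
```

```text
[ 0.09  0.11 -0.14  2.44  1.36  0.1   1.67]
[-92. -61. 356.] [ 0.61 -0.09 -0.79] 19.2
[-86. -61. 375.] [ 0.65 -0.13 -0.75] 19.6
[-80. -59. 378.] [ 0.67 -0.15 -0.73] 19.9
[-72. -56. 366.] [ 0.66 -0.16 -0.73] 20.3
[-65. -54. 341.] [ 0.63 -0.15 -0.76] 20.7
[-61. -54. 307.] [ 0.59 -0.12 -0.8 ] 21.0
[-60. -54. 271.] [ 0.54 -0.06 -0.84] 21.4
```

Run:
```python
from h import *
def rep():
    s=sensors.read_state(); R=Ro.from_rotvec(s['eef_rot']).as_matrix()[:,2]; print(np.round(inv(s['position']),1),np.round(R,2),round(s['clock'],1),np.round(s['ft_force'],1),np.round(s['joint_pos'],2))
robot.move_ptp(st((-40,-54,205)),lean(34,flip=1)); rep()
robot.move_linear(st((10,-54,155)),lean(35,flip=1),max_speed=60); rep()
for n in('top','side'): cv2.imwrite(f'pics/{n}5.png',viewer.grab_frame(n)['img'])
cv2.imwrite('pics/g.png',np.hstack([cv2.resize(cv2.imread('pics/top5.png')[130:280,240:340],None,fx=4,fy=4),cv2.resize(cv2.imread('pics/side5.png')[120:270,195:295],None,fx=4,fy=4)]))
```

```text
[-39.7 -53.6 205.9] [ 0.56 -0.06 -0.83] 22.3 [-0.7 -0.  -0.2] [ 0.35  0.3  -0.46  2.48  2.31  0.3   0.72]
[  9.8 -54.  155.3] [ 0.57 -0.06 -0.82] 23.6 [ 0.1  0.1 -0.5] [ 0.38  0.48 -0.51  2.43  2.41  0.45  0.67]
```

View pics/g.png

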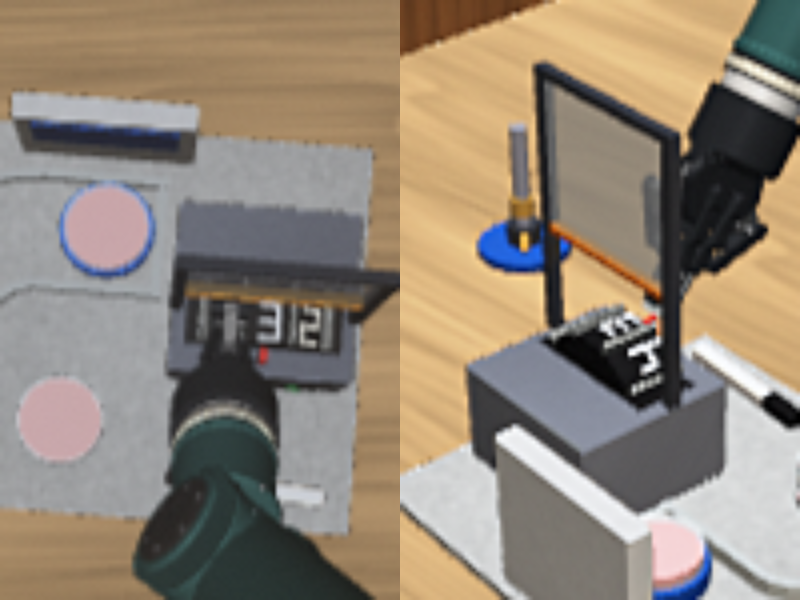

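Run:
```python
from h import *
o=lean(35,flip=1)
robot.move_linear(st((10,-54,142)),o,max_speed=40); robot.dwell(.1)
f0=np.mean([sensors.read_state()['ft_force'] for _ in range(3)],0); print(f0)
z=142
while z>120:
    z-=1.5; robot.move_linear(st((10,-54,z)),o,max_speed=15)
    s=sensors.read_state(); d=s['ft_force']-f0; print(z,np.round(inv(s['position']),1),np.round(d,1))
    if d[2]>3 or np.hypot(d[0],d[1])>4: break
print(s['clock'])
f=viewer.grab_frame('top')['img']; cv2.imwrite('pics/h.png',cv2.resize(f[190:235,275:335],None,fx=12,fy=12,interpolation=cv2.INTER_CUBIC))
```

```text
[0.80162954 0.09634942 0.24329535]
140.5 [ 10.  -54.  140.5] [-0.3  0.3  0.2]
139.0 [ 10.  -54.  138.9] [-1.4  0.   0.4]
137.5 [ 10.  -54.  137.4] [-0.9 -0.1 -0.8]
136.0 [  9.9 -54.  135.9] [-1.   0.  -1.2]
134.5 [  9.9 -54.  134.4] [-0.6 -0.2  0.1]
133.0 [ 10.  -54.  132.9] [-0.5  0.3 -1.1]
131.5 [ 10.  -54.  131.4] [-1.   0.3 -1. ]
130.0 [  9.9 -54.  129.9] [ 0.  -1.3 -0.3]
128.5 [ 10.  -54.  128.4] [-0.8 -0.2 -0.9]
127.0 [ 10.2 -54.1 127.1] [-1.4 -0.   0.4]
125.5 [ 10.4 -53.5 126. ] [-2.6  0.8  4.9]
27.05
```

View pics/h.png

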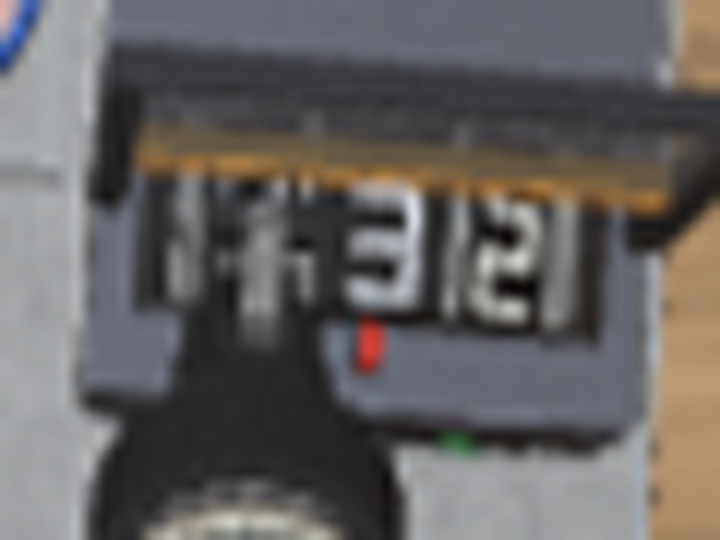

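```bash
cat > roll.py <<'E'
from h import *
o=lean(35,flip=1); h=9
def zt(c):
    e=max(c-h,0); return 72+np.sqrt(58**2-e*e)+3.0+1.3
def go(cs,f0):
    for c in cs:
        robot.move_linear(st((10,-90+c,zt(c))),o,max_speed=25)
        s=sensors.read_state(); d=s['ft_force']-f0; print(c,round(zt(c),1),np.round(inv(s['position'])+[0,90,0],1),np.round(d,1))
        if np.linalg.norm(d)>15: print('STOP');break
def crop(out):
    f=viewer.grab_frame('top')['img']; cv2.imwrite(out.replace('.png','_full.png'),f); cv2.imwrite(out,cv2.resize(f[190:235,275:335],None,fx=12,fy=12,interpolation=cv2.INTER_CUBIC))
    print(sensors.read_state()['clock'])
E
python3 - <<'E'
from roll import *
f0=np.array([.3,0,-.2])
go([36,32,28,24,20,16,12,8,4,0,-4],f0); crop('pics/i.png')
E
```

```text
36 127.6 [  9.9  35.9 127.6] [-0.1 -0.   0.1]
32 129.5 [  9.7  32.  129.4] [-1.3  0.9  0. ]
28 131.1 [  9.7  27.6 131.1] [-0.6  1.2  0.3]
24 132.3 [ 10.   23.5 132.4] [-1.   1.4  0.7]
20 133.2 [ 10.1  19.5 133.3] [-0.1  1.3 -0.7]
16 133.9 [ 10.1  15.5 134. ] [ 0.1  1.3 -1.6]
12 134.2 [ 10.1  11.6 134.3] [-0.2  2.1 -0.4]
8 134.3 [ 10.1   7.6 134.3] [0.2 0.2 0.1]
4 134.3 [ 10.    3.6 134.3] [ 0.   2.2 -1. ]
0 134.3 [ 10.   -0.5 134.3] [ 0.5  1.4 -1. ]
-4 134.3 [ 10.   -4.5 134.3] [-0.3  1.1 -0.6]
30.5333
```

View pics/i.png

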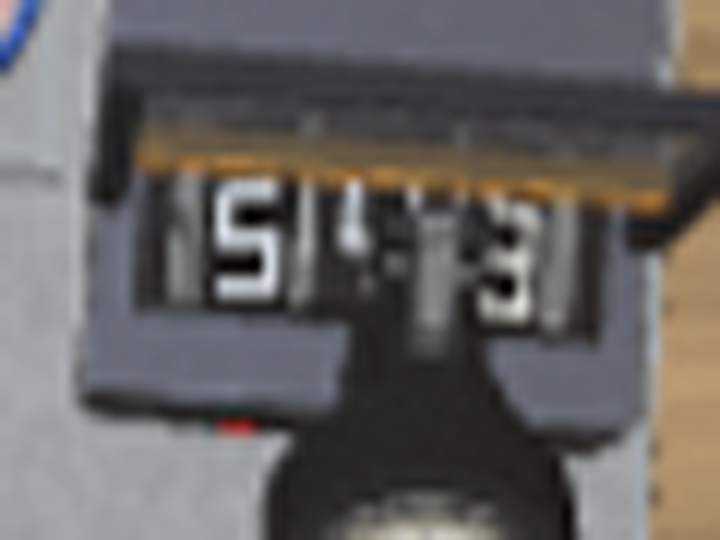

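Run:
```python
from roll import *
robot.move_linear(st((10,-91,134.5)),o,max_speed=25)
robot.move_linear(st((5,-91,155)),o,max_speed=60)
robot.move_linear(st((-42,-80,210)),lean(34,flip=1),max_speed=80)
s=sensors.read_state(); print(np.round(s['joint_pos'],2))
crop('pics/j.png')
f=viewer.grab_frame('side')['img'];cv2.imwrite('pics/side6.png',f)
from h import *
import ov
ov.overlay('top',cv2.imread('pics/j_full.png'),P,(275,190,335,235),'pics/j2.png',12,2.513)
```

```text
[ 0.44  0.29 -0.48  2.47  2.4   0.26  0.71]
32.4167
```

View pics/j.png

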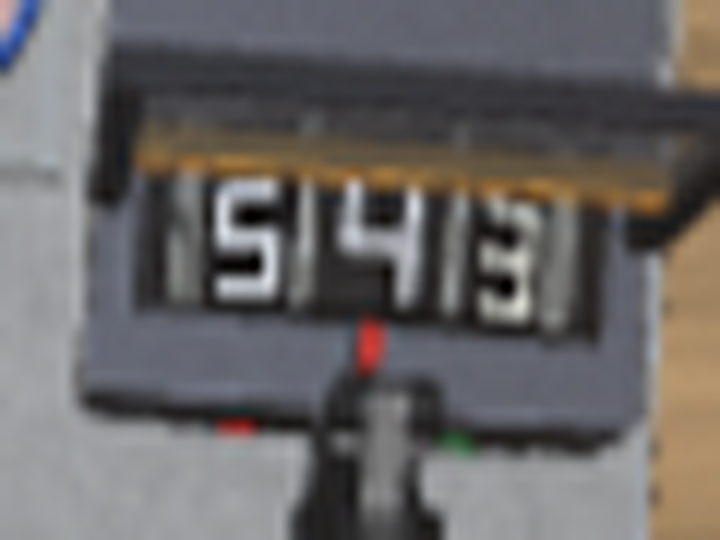

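View pics/j2.png

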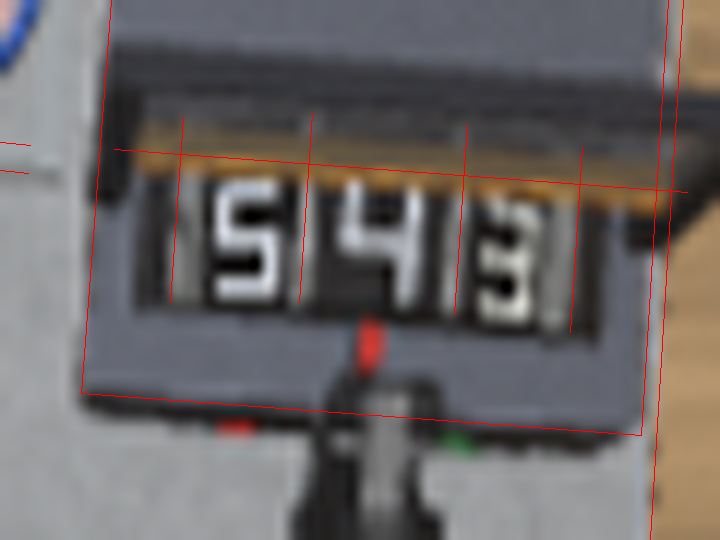

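Run:
```python
from roll import *
robot.move_linear(st((-60,-70,270)),lean(33,flip=1),max_speed=100)
robot.dwell(.3)
s=sensors.read_state(); print(s['clock'],s['ft_force'])
a=viewer.grab_frame('top')['img'];b=viewer.grab_frame('side')['img']
cv2.imwrite('pics/k.png',a);cv2.imwrite('pics/l.png',b)
```

```text
Traceback (most recent call last):
plant.MotionError: the arm cannot follow that straight line within its joint ranges
```

Run:
```python
from roll import *
robot.dwell(.3)
s=sensors.read_state(); print(s['clock'],s['ft_force'],inv(s['position']))
a=viewer.grab_frame('top')['img'];b=viewer.grab_frame('side')['img']
cv2.imwrite('pics/k.png',a);cv2.imwrite('pics/l.png',b)
```

```text
32.7667 [ 0.2187389   0.37417107 -0.12857622] [-41.9982355  -80.04327427 209.77830922]
```

View pics/k.png

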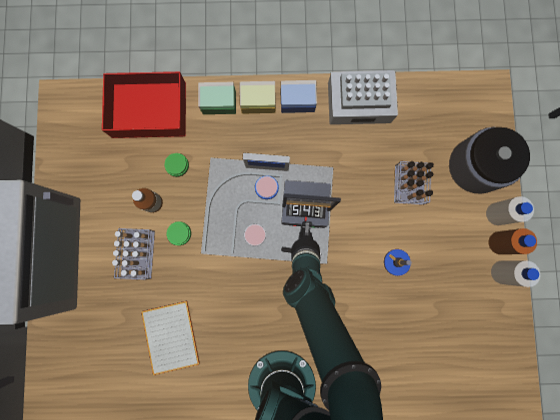

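View pics/l.png

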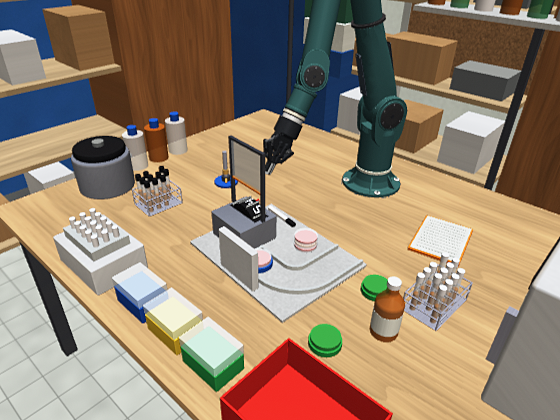

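The top view shows the carrier at (266,187) and the wheel reading 5-4-3 at (305,211), with the 4 above the pointer. The bystanders are where they were, and the arm is clear of everything.

```bash
python3 -c "
from h import *
workorder.sign_off(); print(sensors.read_state()['clock'])"
```

```text
the job is handed in; nothing more can be done
the job is handed in; nothing more can be done
```

The carrier is home against the end stop, the timer wheel stands with the 4 on top, and I handed the job in at about 33 s. No verdict was reported.

- **Carrier:** I pushed it with closed fingers along the track and round the bend. At the end stop the fingers moved only 0.4 mm more over the last 6 mm commanded, with about 8 N of force. The top view puts it at about (92.8, 44.5), against the dock at (90, 45). That is roughly 3 mm off, within the 7 mm limit and about the track's side play.
- **Wheel:** I leaned the tool 35° under the screen and rolled the wheel one digit, from 3 to 4, by pushing one rib. The highest force I read was about 5–6 N, during the first light touch to find the rim. From the rib and pointer positions, the 4 is within about 0.02 rad of the top.
- **Last checks:** the final top and side pictures show the bystanders in place. The wrist force was near zero, and the fingers were well clear of the wheel.
- **What failed or disagreed:**
  - One further retreat move was refused as out of joint range, so I signed off from the clear pose I already held.
  - The side camera fits the station about 1–2 pixels worse than the top camera, so the numbers above come from the top view.

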